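# Refit the push-and-twist filler cap of a hydraulic tank

## Robot

A 6-joint arm with a two-finger parallel gripper is mounted at the origin on the work surface. World frame = base frame: x ahead of the robot, y to its left, z up, the work surface at z = 0. Lengths are in m, angles in rad, forces in N, time in s.
With the tool pointing down it reaches from about 0.3 to 0.775 m from the base axis. Payload 14.6 kg.
Tool frame: the origin (TCP) lies on the centre line of the jaws, within the pads' length; the fingertips stand r.tip_reach ahead of it and the grasp point (between the pads) lies 8 mm behind it (r.tip_reach is the distance from the TCP to the fingertips, in m); z points along the fingers, y is the line along which they close (so a half turn about z gives the same grasp; the last joint's range is limited). The gripper opens to 85 mm and grips with 20 to 120 N. Pads are 22 mm wide; open, the fingers measure 114 mm over their backs; the gripper's body (76 mm by 85 mm) begins 54 mm behind the grasp point. The pads swing forward as they close: fully open they stand 13 mm farther back than shut.
Start: joints at [-1.37, 0.3, 1.521, -0, 1.321, -0.067], TCP at [0.146, -0.53, 0.242] pointing down, gripper open.
Joint ranges: [-3.03, 3.03], [-0.79, 2.21], [0.23, 2.52], [-1.04, 4.18], [0, 3.07], [-2.55, 2.55]. Speed limits (rad/s): [2.22, 2.22, 2.57, 3.14, 3.14, 3.14].

## Interface

Orientations are given as a unit quaternion [x, y, z, w].
In Python, from workcell import r, optics, finish_job, telemetry gives the robot as it stands. Calls block until the motion is done:
- r.goto(position, orientation): joint-space move of the TCP to a pose.
- r.move_l(position, rate=0.15, ori=None, max_force=None): straight line of the TCP; ori=None keeps the orientation; rate is the mean speed in m/s. With max_force (N) it stops when the force on the tool has changed by that much, and returns True; else False.
- r.move_joints(angles): joint-space move.
- r.ungrasp() and r.close(): open the fingers fully, or close them until they stop; the grip force is fixed at half the most.
- r.hold(seconds).
- r.solve_ik(position, orientation): joint angles nearest the present ones, or None.
- optics.read_camera(name): name is "side" or "top" or "wrist"; returns a dict with "frame" (400x640x3 uint8, red, green, blue), "range_z" (400x640 float32, m along the optical axis (not along the pixel's ray), 0 where there is no reading), "camera_matrix" (3x3 intrinsics, pixels), "position" and "rotation" of the camera in the world; the wrist camera has in their place "mount" (4x4, takes a point from camera to tool coordinates, whose origin is the TCP and whose axes are the flange's). Camera axes: x right, y down, z forward; pixel columns grow to the right and rows downward; lengths in m; the calibration is good to about 2 mm. A picture is of the moment at which its call begins: read the wrist's pose just before it.
A pose or a line that the arm cannot do raises r.PlanningError and nothing moves.
- finish_job(): hands the job in; it is judged then, once.
Trained networks look in the newest picture that a camera, given by its name, has taken for a name from the list of things; names that differ only in an ending like _2 or _b are one class to them, and where a whole thing is asked for, a point or a joint stands for the part that bears it (a point fixed in the world has none). Each returns a list of dicts, best first, with "conf" (0 to 1); they miss things now and then, are a little off and sometimes report something else, mostly with a low value. They report only what shows in the picture. A call takes as long as a camera call. They do not tell look-alikes from the thing itself.
- optics.masks_of(target, camera): "pixels" (400x640 bool, what is visible of it) and "xy" ([column, row] as shares, 0 to 1, of the picture: columns of its width, rows of its height, amid what is visible of it).
- optics.landmark_of(target, camera): "xy" ([column, row] as shares, 0 to 1, of the picture: columns of its width, rows of its height: a listed point, or the origin of a listed thing).
Readings, each from a call of its own:
- telemetry.get_clock(): time.
- telemetry.get_joint_positions(): joint angles.
- telemetry.get_dq(): joint speeds.
- telemetry.get_joint_torque(): joint torques, N m.
- telemetry.get_tcp_pos(): TCP position.
- telemetry.get_orientation(): TCP orientation.
- telemetry.get_force(): force on the tool from outside, world axes, zero at the start.
- telemetry.get_ft_torque(): the same for the moment, N m.
- telemetry.get_gripper_width(): finger opening in m.
- telemetry.get_grip_force(): force on a finger pad.
Only numpy, scipy, OpenCV 4.12 (cv2) and the standard library are available. Lean on these libraries where they do the work, as an engineer would, in place of code of your own. Each camera call takes 0.05 s, during which the arm holds its last target. There are 200 camera calls.

## Task

Refit the loose filler cap on the hydraulic tank: drop its lugs through the slots in the filler mouth, push it down against the spring and twist it clockwise until the lugs lock, then let go so that it stays latched. The three slots may be turned a little either way, so find them by look or feel; do not force the cap, and leave the other things on the bench alone.

Things in the scene. Friction and masses are not known exactly. Their poses are not given: they have to be found in the camera images.
- cap: Loose black bayonet filler cap, 0.11 to 0.22 kg, standing upright on the bench: a round plug 40 mm in diameter and 26 mm tall (foot chamfered 4 mm) with a flat grip bar on top and three lugs low on its side. Origin: centre of its underside, z up, x along the bar.
- cap_bar (a point): Centre of the cap's grip bar, on the cap's axis 42 mm above its origin. The bar is 14 mm thick (along the cap's y), 40 mm long (along its x) and 32 mm tall: 26 to 58 mm above the cap's origin. A small nose at the bar's foot, at its +x end, stands over the first lug.
- cap_lug (a point): Lower outer edge of the first lug, 28 mm from the cap's axis along its +x, 4 mm above its origin. The lugs stand at 0, +120 and -120 degrees from the cap's +x; each reaches 28 mm from the axis, is 11 mm wide and 5 mm thick (4 to 9 mm above the origin).
- tank: Blue steel hydraulic tank fixed to the bench, 170 mm (its x) by 260 mm (its y), top 110 mm above the bench; origin: centre of its underside, z up. A grey motor lies on the +y half, up to 182 mm above the bench and no nearer than 110 mm to the filler's axis. The steel filler stands on the -y half, its axis at tank x = 0, y = -70 mm.
- mouth (a point): Centre of the filler mouth, level with its rim, 144 mm above the bench. Collar 74 mm outside, opening 44 mm across, with three slots 120 degrees apart, 16 mm wide, reaching 29.5 mm from the axis. One slot lies within 20 degrees of the tank's +x, angle not measured (this point's axes are the tank's). Lugs enter within about 5 degrees; else they rest on the rim, the cap's origin 4 mm below here.
- spring (a point): On the filler's axis, 9 mm below the rim: where a spring seat meets the foot of the cap. It resists with 4 N at first and 1.2 N more per mm. A cap put in but not latched is pushed up to here (the cap's origin at this point).
- pressed (a point): On the filler's axis, 16.5 mm below the rim. The cap turns clockwise (from above) out of the slots only with its origin at or below this point (spring about 13 N), so that the lugs clear a ridge; 3 mm lower (about 17 N) it bottoms on a hard floor. More than 50 N between cap and tank or filler, summed over their contacts, is forcing it.
- latched (a point): On the filler's axis, 13 mm below the rim: where the cap's origin sits once latched. Turned, pressed down, 45 to 62 degrees clockwise of the slot centres, the lugs lie under notches; at 62 degrees they meet a hard stop. Let up there, the cap rises into the notches and the spring holds it at this height.
- wrench: Steel wrench, 170 mm long, lying on the bench; not to be disturbed. Origin near its middle on its underside.
- grease: Plain aluminium can, 56 mm in diameter and 85 mm tall; not to be disturbed. Origin at the centre of its underside.
- bearing: Steel bearing ring, 68 mm in diameter and 18 mm tall; not to be disturbed. Origin at the centre of its underside.
Things that resemble listed ones, but are neither listed nor needed, are in the scene too. Leave any orange, red or turquoise look-alike of the cap alone.

How it is judged:
By the outcome, as a careful person would: the job done as asked, in the order asked, and still so for the second after the job is handed in, with the robot touching nothing.
It also fails if it takes over 72 s, if anything falls off the work surface, if the arm or the gripper's body presses on something with over 40 N, if the wrist force passes 120 N, or if a joint passes its speed limit or range.

## Working session

There is one attempt and no reset: what is moved stays moved. The work goes in short steps, each a Python script; the robot and the scene stay as the last script left them, time stands still between calls to the robot, and variables do not carry over. Pictures are saved under pics/ and viewed, at most 10 in all, crops included, and the job is handed in when it is done.

```bash
ls; mkdir -p pics; cat > h.py <<'E'
import numpy as np, cv2
from scipy.spatial.transform import Rotation as R
from workcell import r, optics, finish_job, telemetry as t
def cam(n):
    p=np.array(t.get_tcp_pos()); q=t.get_orientation()
    c=optics.read_camera(n)
    if n=="wrist":
        T=np.eye(4);T[:3,:3]=R.from_quat(q).as_matrix();T[:3,3]=p
        M=T@np.array(c["mount"]); c["rotation"]=M[:3,:3]; c["position"]=M[:3,3]
    return c
def cloud(c):
    K=np.array(c["camera_matrix"]);z=c["range_z"];v,u=np.mgrid[:400,:640]
    P=np.stack([(u-K[0,2])/K[0,0]*z,(v-K[1,2])/K[1,1]*z,z],-1)
    return P@np.array(c["rotation"]).T+np.array(c["position"])
def ray(c,u,v,h):
    K=np.array(c["camera_matrix"]);d=np.array(c["rotation"])@[(u-K[0,2])/K[0,0],(v-K[1,2])/K[1,1],1]
    p=np.array(c["position"]);return p+d*(h-p[2])/d[2]
def down(yaw): # tool z down, tool y axis direction at yaw (world)
    y=np.array([np.cos(yaw),np.sin(yaw),0]);z=np.array([0,0,-1.]);return R.from_matrix(np.stack([np.cross(y,z),y,z],1)).as_quat()
def save(c,n): cv2.imwrite("pics/"+n,cv2.cvtColor(c["frame"],cv2.COLOR_RGB2BGR))
E
python3 - <<'E'
from h import *
print(r.tip_reach,t.get_clock(),t.get_orientation())
for n in("top","side"):
    c=cam(n);save(c,n+".png");P=cloud(c)
    print(n,c["position"])
    for k in("cap","tank","wrench","grease","bearing"):
        for m in optics.masks_of(k,n)[:3]:
            s=m["pixels"]&(c["range_z"]>0); q=P[s]
            print(k,round(m["conf"],2),np.array(m["xy"])*[640,400],s.sum(),np.median(q,0).round(3),q.max(0).round(3),q.min(0).round(3),np.median(c["frame"][s],0))
    for k in("cap_bar","cap_lug","mouth"):
        for m in optics.landmark_of(k,n)[:3]: print(k,round(m["conf"],2),np.array(m["xy"])*[640,400], ray(c,*(np.array(m["xy"])*[640,400]),{"cap_bar":.042,"cap_lug":.004,"mouth":.144}[k]).round(3))
E
```

```text
pics
0.011 0.0 [ 9.91050267e-01  1.33487771e-01 -3.67360164e-05 -6.17414500e-04]Traceback (most recent call last):
  File "<stdin>", line 4, in <module>
  File "h.py", line 14, in cloud
    return P@np.array(c["rotation"]).T+np.array(c["position"])
           ~^~~~~~~~~~~~~~~~~~~~~~~~~~
ValueError: matmul: Input operand 1 has a mismatch in its core dimension 0, with gufunc signature (n?,k),(k,m?)->(n?,m?) (size 4 is different from 3)
```

```bash
sed -i 's/^    return c$/    if np.size(c["rotation"])==4: c["rotation"]=R.from_quat(c["rotation"]).as_matrix()\n    return c/' h.py
python3 - <<'E'
from h import *
for n in("top","side"):
    c=cam(n);save(c,n+".png");P=cloud(c)
    print(n,c["position"])
    for k in("cap","tank","wrench","grease","bearing"):
        for m in optics.masks_of(k,n)[:3]:
            s=m["pixels"]&(c["range_z"]>0); q=P[s]
            print(k,round(m["conf"],2),np.array(m["xy"])*[640,400],s.sum(),np.median(q,0).round(3),q.max(0).round(3),q.min(0).round(3),np.median(c["frame"][s],0))
    for k in("cap_bar","cap_lug","mouth"):
        for m in optics.landmark_of(k,n)[:3]: print(k,round(m["conf"],2),np.array(m["xy"])*[640,400], ray(c,*(np.array(m["xy"])*[640,400]),{"cap_bar":.042,"cap_lug":.004,"mouth":.144}[k]).round(3))
E
```

```text
top [ 0.45827358 -0.03084247  1.2299766 ]
cap 0.79 [394.304 265.8  ] 236 [ 0.43  -0.234  0.026] [ 0.458 -0.216  0.061] [ 0.412 -0.265 -0.007] [155.5  28.   26. ]
cap 0.75 [397.504 230.12 ] 222 [ 0.53  -0.247  0.028] [ 0.555 -0.222  0.061] [ 0.505 -0.276 -0.006] [84.  83.5 85. ]
cap 0.66 [388.096 196.32 ] 224 [ 0.616 -0.222  0.026] [ 0.646 -0.205  0.061] [ 0.596 -0.256 -0.006] [127.5  60.   21. ]
tank 0.76 [229.824 214.6  ] 6901 [0.551 0.198 0.11 ] [0.708 0.362 0.186] [ 0.422  0.052 -0.008] [ 37.  76. 125.]
wrench 0.93 [299.584 241.8  ] 380 [0.487 0.006 0.005] [0.555 0.022 0.013] [ 0.404 -0.018 -0.006] [ 99. 102. 105.]
wrench 0.22 [395.072 230.4  ] 211 [ 0.529 -0.247  0.028] [ 0.552 -0.226  0.061] [ 0.507 -0.276 -0.006] [82. 81. 84.]
grease 0.97 [310.016 163.2  ] 432 [ 0.696 -0.004  0.082] [0.747 0.026 0.089] [ 0.675 -0.031 -0.007] [146. 145. 148.]
grease 0.43 [239.68 133.68] 362 [0.785 0.19  0.016] [0.821 0.227 0.025] [ 0.75   0.158 -0.007] [149. 154. 158.]
bearing 0.62 [242.176 136.   ] 378 [0.783 0.19  0.016] [0.823 0.223 0.025] [ 0.75   0.158 -0.007] [149. 154. 158.]
cap_bar 0.66 
[... 1148 characters left out ...]
 [269.184 172.2  ] 6593 [0.541 0.119 0.109] [0.833 0.774 0.184] [ 0.425  0.048 -0.001] [39. 63. 88.]
bearing 0.68 [347.328 181.2  ] 296 [0.782 0.18  0.015] [0.816 0.257 0.02 ] [ 0.752  0.154 -0.001] [133.  137.5 139.5]
bearing 0.53 [265.088 175.48 ] 6530 [0.541 0.119 0.109] [0.779 0.824 0.183] [ 0.426  0.048 -0.002] [39. 63. 88.]
cap_bar 0.86 [266.112 310.32 ] [ 0.429 -0.241  0.042]
cap_bar 0.78 [366.912 335.12 ] [ 0.557 -0.344  0.042]
cap_bar 0.77 [323.712 301.52 ] [ 0.523 -0.256  0.042]
cap_lug 0.92 [341.12 318.68] [ 0.551 -0.269  0.004]
cap_lug 0.79 [264.384 340.48 ] [ 0.418 -0.266  0.004]
cap_lug 0.65 [370.368 307.28 ] [ 0.611 -0.263  0.004]
mouth 0.77 [259.52 156.4 ] [0.523 0.141 0.144]
```

View pics/top.png

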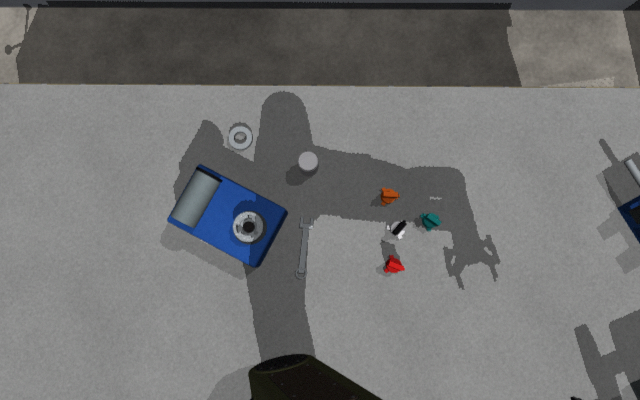

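View pics/side.png

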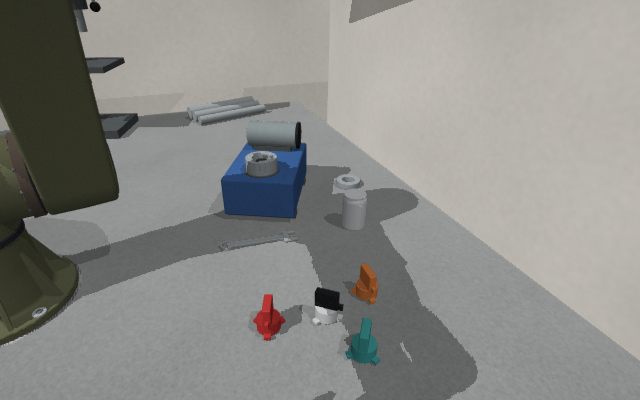

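The tank is at left with the mouth at (249,227). The loose cap has a black bar and a pale plug, at (397,230) in top and (325,305) in side. The red, orange and teal caps around it are decoys. I'll move in for a close look.

```bash
python3 - <<'E'
from h import *
q=down(np.radians(50))
r.goto([0.528,-0.253,0.24],q)
c=cam("wrist");print(np.array(c["mount"]).round(3),t.get_clock());save(c,"w1.png");P=cloud(c)
m=(P[...,2]>.045)&(P[...,2]<.066)&(np.hypot(P[...,0]-.528,P[...,1]+.253)<.06)
X=P[m];print("n",len(X),X.mean(0),X.min(0),X.max(0),np.percentile(X[:,2],95))
s=m&(P[...,2]>.053);pts=P[s][:,:2].astype(np.float32);print(cv2.minAreaRect(pts))
for k in("cap_bar","cap_lug"):
    for a in optics.landmark_of(k,"wrist")[:3]:
        uv=np.array(a["xy"])*[640,400];print(k,a["conf"],uv,ray(c,*uv,.042 if k=="cap_bar" else .004))
E
```

```text
[[-0.001 -0.959 -0.283  0.072]
 [ 1.    -0.001  0.001 -0.   ]
 [-0.001 -0.283  0.959 -0.132]
 [ 0.     0.     0.     1.   ]] 2.725
n 504 [ 0.53074149 -0.25024911  0.05774951] [ 0.51306844 -0.2684048   0.04517218] [ 0.55014269 -0.23404315  0.06067007] 0.05945398459316477
((0.5317925214767456, -0.2509680390357971), (0.012846612371504307, 0.039441220462322235), 49.79401779174805)
cap_bar 0.94 [278.784  99.6  ] [ 0.4331691  -0.24063615  0.042     ]
cap_bar 0.9 [284.416 241.4  ] [ 0.55327915 -0.34284016  0.042     ]
cap_bar 0.78 [332.416 175.32 ] [ 0.52910666 -0.24940965  0.042     ]
cap_lug 0.98 [372.48 227.  ] [ 0.62071137 -0.25836701  0.004     ]
cap_lug 0.9 [262.72 104.8 ] [ 0.42090792 -0.262392    0.004     ]
cap_lug 0.88 [332.224 192.52 ] [ 0.55215625 -0.26841759  0.004     ]
```

View pics/w1.png

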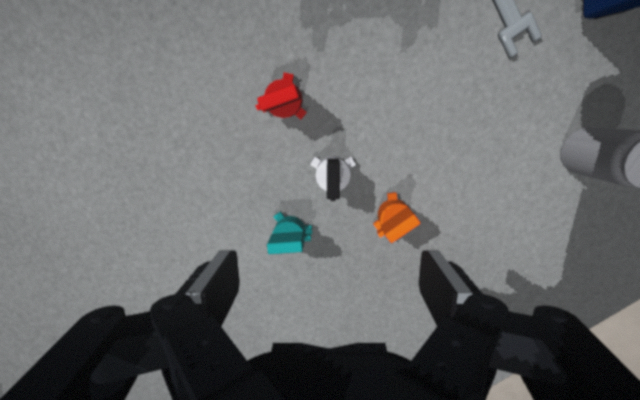

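The view shows the cap's bar vertical at (333,177), with two lugs visible at the top and the first lug under the nose at the bottom. So the bar yaw is about -40°, and the fingers have clear space. Next I'll grasp it and carry it to a viewing pose over the mouth.

```bash
python3 - <<'E'
from h import *
q=down(np.radians(50))
r.move_l([.531,-.2505,.12],.2,ori=q)
print(r.move_l([.531,-.2505,.042],.08,max_force=8))
r.close();print(t.get_gripper_width(),t.get_grip_force())
r.move_l([.531,-.2505,.26],.2)
r.goto([.558,.118,.26],down(np.radians(58)))
r.hold(.2)
print(t.get_gripper_width(),t.get_force(),t.get_ft_torque(),t.get_clock())
c=cam("wrist");save(c,"w2.png");P=cloud(c)
np.savez("w2.npz",P=P,f=c["frame"],K=c["camera_matrix"],Rm=c["rotation"],p=c["position"])
for a in optics.landmark_of("mouth","wrist")[:2]:
    uv=np.array(a["xy"])*[640,400];print(a["conf"],uv,ray(c,*uv,.144))
for a in optics.landmark_of("cap_lug","wrist")[:2]: print(a["conf"],np.array(a["xy"])*[640,400])
m=(abs(P[...,2]-.144)<.004);X=P[m];print(len(X),X.mean(0),X.min(0),X.max(0))
print(cv2.minEnclosingCircle(X[:,:2].astype(np.float32)))
E
```

```text
False
0.01287121275961292 59.048046469688416
0.012700092728535279 [-0.42169826 -0.18172142 -1.95834446] [ 0.00380076 -0.01768745  0.00298617] 8.175
0.91 [327.872 152.68 ] [0.52594077 0.13671496 0.144     ]
0.67 [ 39.616 230.68 ]
0.62 [141.12 333.8 ]
4310 [0.53224924 0.15351718 0.14423682] [0.48896875 0.10243921 0.14002376] [0.64201659 0.27227186 0.14799608]
((0.5533545017242432, 0.18640971183776855), 0.09113388508558273)
```

View pics/w2.png

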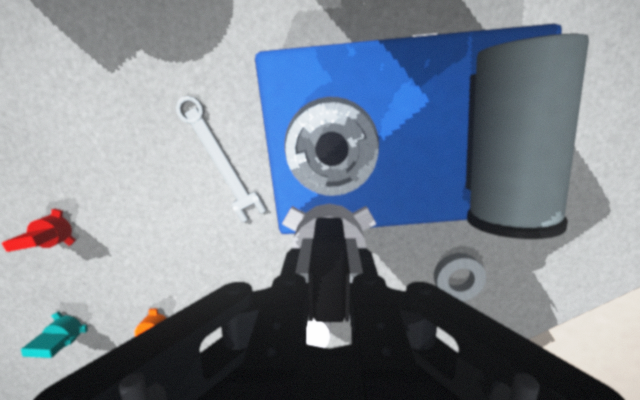

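The mouth is at (332,148) with its slots visible, and the cap is held straight with its lugs at about (292,218), (368,218) and (325,332). I'll compute the slot angles from the depth, and check the held cap's position too.

```bash
python3 - <<'E'
from h import *
from scipy.optimize import least_squares
d=np.load("w2.npz");P=d["P"];f=d["f"]
m=(abs(P[...,2]-.144)<.003)&(np.hypot(P[...,0]-.526,P[...,1]-.137)<.043)
X=P[m][:,:2].astype(np.float32);h=cv2.convexHull(X)[:,0]
s=least_squares(lambda p:np.hypot(h[:,0]-p[0],h[:,1]-p[1])-p[2],[.526,.137,.037],loss="soft_l1",f_scale=.001).x
print("circle",s,"z",np.median(P[m][:,2]))
c=s[:2]
D=P[...,:2]-c;rr=np.hypot(D[...,0],D[...,1]);a=np.degrees(np.arctan2(D[...,1],D[...,0]))
g=(rr>.0235)&(rr<.029)&(P[...,2]>.1)
low=P[...,2]<.1405
for b in range(-180,180,6):
    k=g&(a>=b)&(a<b+6)
    print(b,k.sum(),round(low[k].mean(),2),end=" | ")
A=a[g];L=low[g].astype(float)
# fit slot phase: model half width ~ 17.5deg at r 26mm
best=[]
for ph in np.arange(-60,60,1.):
    dd=abs((A-ph+60)%120-60);best.append((np.mean((dd<17.5)==(L>.5)),ph))
print(sorted(best)[-6:])
h3=np.degrees(np.arctan2(np.sum(L*np.sin(np.radians(3*A))),np.sum(L*np.cos(np.radians(3*A)))))/3;print("phase3",h3)
# tank yaw
bl=(abs(P[...,2]-.11)<.004)&(f[...,2].astype(int)>f[...,0]+40)
print(cv2.minAreaRect(P[bl][:,:2].astype(np.float32)))
# held cap: bar/plug top
k=np.zeros(P.shape[:2],bool);k[200:270,280:380]=True;k&=(P[...,2]>.21)&(P[...,2]<.27)
T=np.array(t.get_tcp_pos());Q=P[k]-T;ty=[np.cos(np.radians(58)),np.sin(np.radians(58)),0]
hh=Q[:,2];print(T,len(Q),np.histogram(hh,10))
w=Q[(hh<-.028)];print("plug: y",(w@ty).min(),(w@ty).max())
I=cv2.resize(cv2.cvtColor(f,cv2.COLOR_RGB2BGR)[90:240,260:400],None,fx=4,fy=4,interpolation=cv2.INTER_CUBIC);cv2.imwrite("pics/w2c.png",I)
E
```

```text
circle [0.52627907 0.13975024 0.03717833] z 0.14423485575733747
-180 27 0.0 | -174 24 0.0 | -168 24 0.0 | -162 9 1.0 | -156 21 1.0 | -150 20 1.0 | -144 21 1.0 | -138 21 1.0 | -132 21 1.0 | -126 21 1.0 | -120 41 0.63 | -114 23 0.0 | -108 22 0.0 | -102 23 0.0 | -96 23 0.0 | -90 26 0.08 | -84 144 0.03 | -78 650 0.01 | -72 1336 0.0 | -66 1076 0.0 | -60 748 0.01 | -54 266 0.02 | -48 498 0.01 | -42 622 0.02 | -36 693 0.03 | -30 658 0.03 | -24 711 0.02 | -18 529 0.03 | -12 847 0.02 | -6 929 0.02 | 0 1296 0.0 | 6 288 0.0 | 12 20 0.0 | 18 22 0.0 | 24 26 0.08 | 30 24 0.12 | 36 27 0.11 | 42 26 0.12 | 48 24 0.04 | 54 26 0.0 | 60 24 0.0 | 66 22 0.0 | 72 41 0.34 | 78 23 1.0 | 84 22 1.0 | 90 21 1.0 | 96 22 1.0 | 102 20 1.0 | 108 22 1.0 | 114 22 1.0 | 120 13 0.08 | 126 26 0.0 | 132 25 0.0 | 138 27 0.0 | 144 21 0.0 | 150 30 0.0 | 156 25 0.0 | 162 26 0.0 | 168 24 0.0 | 174 25 0.0 | [(np.float64(0.8938706015891033), np.float64(23.0)), (np.float64(0.89549213556024), np.float64(28.0)), (np.float64(0.9015728879520026), np.float64(27.0)), (np.float64(0.904815955894276), np.float64(25.0)), (np.float64(0.9048970325928328), np.float64(24.0)), (np.float64(0.9054645694827307), np.float64(26.0))]
phase3 -20.585845024944422
((0.5577150583267212, 0.2020196169614792), (0.25822848081588745, 0.16775073111057281), 62.89925765991211)
[0.55809502 0.11760063 0.26000011] 3317 (array([264, 628, 170, 187, 788,  91, 140, 288, 346, 415]), array([-0.03855592, -0.03370043, -0.02884494, -0.02398945, -0.01913396,
       -0.01427847, -0.00942298, -0.00456749,  0.000288  ,  0.00514349,
        0.00999898]))
plug: y -0.027043466409874557 0.0266486690483204
```

View pics/w2c.png

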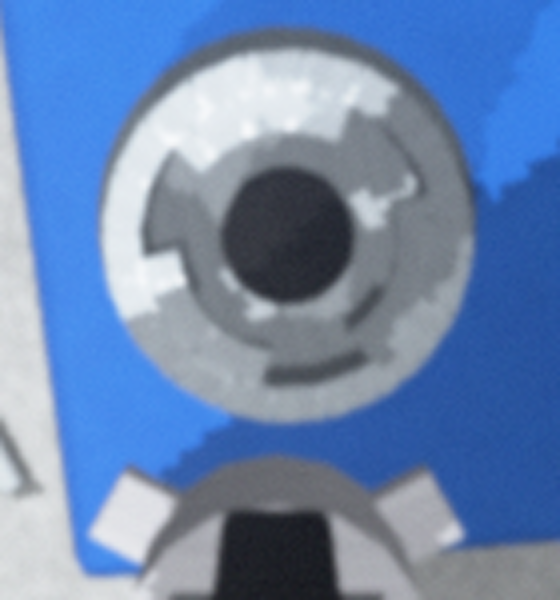

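```bash
python3 - <<'E'
from h import *
from scipy.optimize import least_squares
d=np.load("w2.npz");P=d["P"];K=d["K"];Rm=d["Rm"];p=d["p"]
v,u=np.mgrid[:400,:640];D=np.stack([(u-K[0,2])/K[0,0],(v-K[1,2])/K[1,1],np.ones(u.shape)],-1)@Rm.T
G=p+D*((.144-p[2])/D[...,2])[...,None]
c=np.array([.5263,.1398]);E=G[...,:2]-c;rr=np.hypot(*np.moveaxis(E,-1,0));a=np.degrees(np.arctan2(E[...,1],E[...,0]))
g=(rr>.0235)&(rr<.0285)&(P[...,2]>.08)&(P[...,2]<.16);low=P[...,2]<.1415
A=a[g];L=low[g];print(len(A))
for c0 in(-140,-20,100):
    k=abs((A-c0+180)%360-180)<45;x=(A[k&L]-c0+180)%360-180
    if len(x): print(c0,len(x),np.percentile(x,[2,50,98])+c0)
b=[(np.mean((abs((A-ph+60)%120-60)<17.7)==L),ph) for ph in np.arange(-60,60,1.)];print(sorted(b)[-7:])
# inner opening fit: rim points lower radius
T=np.array([0.55809502,0.11760063,0.26000011]);th=np.radians(58);ty=np.array([np.cos(th),np.sin(th),0]);tx=np.array([-np.sin(th),np.cos(th),0])
Q=P-T;X=Q@tx;Y=Q@ty;Z=Q[...,2]
for z0,z1 in((-.038,-.032),(-.032,-.026),(-.026,-.020),(-.020,-.014)):
    k=(v<300)&(Z>z0)&(Z<z1)&(abs(Y)<.016)&(X>0)&(X<.05)
    if k.sum()>10:
        s=least_squares(lambda q:np.hypot(X[k]-q[0],Y[k]-q[1])-.02,[0,0],loss="soft_l1",f_scale=.001).x
        print(z0,k.sum(),X[k].max(),s)
E
```

```text
1270
-140 165 [-161.30710297 -139.76512685 -118.54199557]
-20 148 [-40.97514524 -19.23011704   1.78123827]
100 169 [ 79.56675976 100.89503671 122.34851945]
[(np.float64(0.9181102362204724), np.float64(-19.0)), (np.float64(0.9181102362204724), np.float64(-16.0)), (np.float64(0.9188976377952756), np.float64(-18.0)), (np.float64(0.9196850393700787), np.float64(-23.0)), (np.float64(0.9196850393700787), np.float64(-15.0)), (np.float64(0.9204724409448819), np.float64(-21.0)), (np.float64(0.9204724409448819), np.float64(-17.0))]
-0.038 198 0.01895386354161383 [-0.00141495 -0.00026904]
-0.032 184 0.018906206023038184 [-0.00152971 -0.00040492]
-0.026 195 0.019045845725737316 [-0.00151612 -0.00049221]
-0.02 663 0.018906234298522638 [-0.00381216 -0.0006127 ]
```

```bash
cat >> h.py <<'E'
C=np.array([.5263,.1398])
def tcp(yaw,z,c=C,off=-.0014):  # TCP pose putting the cap's axis at c
    th=np.radians(yaw);return [c[0]+off*np.sin(th),c[1]-off*np.cos(th),z],down(th)
E
python3 - <<'E'
from h import *
p,q=tcp(70.5,.215)
r.goto(p,q);f0=np.array(t.get_force());m0=np.array(t.get_ft_torque())
p[2]=.175
s=r.move_l(p,.03,max_force=6)
r.hold(.1);print(s,t.get_tcp_pos(),np.array(t.get_force())-f0,np.array(t.get_ft_torque())-m0,t.get_gripper_width(),t.get_clock(),t.get_joint_positions())
save(cam("wrist"),"w3.png")
E
```

```text
False [0.52503333 0.14026906 0.17524474] [-3.10934701 -1.27853135  5.5460772 ] [-0.03434502  0.56203829 -0.02080264] 0.012915269113205152 10.2583 [ 1.93680833e-01  3.49454649e-01  1.61826619e+00 -3.68765454e-05
  1.17354270e+00 -1.03675036e+00]
```

The cap passed the lug-rest height with a 5.5 N spring reaction, so the lugs are in the slots. Next I press and twist.

```bash
python3 - <<'E'
from h import *
c=C+[-.0005,-.0002]
p,q=tcp(70.5,.1672,c)
s=r.move_l(p,.03,max_force=25);r.hold(.1)
print(s,t.get_tcp_pos(),t.get_force(),t.get_ft_torque(),t.get_gripper_width())
for y in (60.5,50.5,40.5,30.5,22.5,17.5):
    p,q=tcp(y,.1672,c)
    s=r.move_l(p,.02,ori=q,max_force=20)
    o=R.from_quat(t.get_orientation()).as_matrix()[:,1]
    print(y,s,np.degrees(np.arctan2(o[1],o[0])).round(1),np.round(t.get_tcp_pos(),4),np.round(t.get_force(),1),np.round(t.get_ft_torque(),2),t.get_clock())
    if s or np.linalg.norm(t.get_force())>35: break
E
```

```text
False [0.52500984 0.14021857 0.16831847] [-2.38997902 -1.18123881 12.51445836] [-0.15810211  0.71756465  0.03159785] 0.012938001698753289
60.5 False 60.5 [0.5254 0.1405 0.1685] [-1.2 -0.5 13.6] [-0.03  0.27 -0.06] 11.1417
50.5 False 50.5 [0.5257 0.1406 0.1685] [-0.3 -0.2 13.5] [-0.05  0.16 -0.11] 11.4667
40.5 False 40.5 [0.5259 0.1408 0.1686] [-0.6 -0.9 12. ] [-0.09  0.1  -0.06] 11.7917
30.5 False 30.5 [0.5261 0.141  0.1685] [ 0.2 -0.9 13.5] [-0.07  0.1  -0.12] 12.1167
22.5 False 22.5 [0.5263 0.1411 0.1686] [ 1.   0.5 11.1] [-0.06  0.04 -0.08] 12.4083
17.5 False 17.5 [0.5264 0.1411 0.1686] [-0.2 -0.7 13.3] [-0.08  0.08 -0.  ] 12.6583
```

```bash
python3 - <<'E'
from h import *
c=C+[-.0005,-.0002]
for z in(.170,.1715,.1725,.173):
    p,q=tcp(17.5,z,c);s=r.move_l(p,.02,max_force=25);r.hold(.1)
    print(z,s,np.round(t.get_tcp_pos(),4),np.round(t.get_force(),1),np.round(t.get_ft_torque(),2))
save(cam("wrist"),"w4.png")
E
```

```text
0.17 False [0.5263 0.1411 0.1711] [ 1.  -0.4 10.1] [-0.03 -0.18 -0.03]
0.1715 False [0.5263 0.1411 0.1724] [1.8 0.5 7.9] [ 0.05 -0.26 -0.02]
0.1725 False [0.5262 0.1411 0.1731] [3.6 1.  6.4] [ 0.02 -0.75 -0.01]
0.173 False [0.5262 0.1411 0.1732] [6.2 0.7 1.5] [ 0.2  -1.16  0.  ]
```

View pics/w4.png

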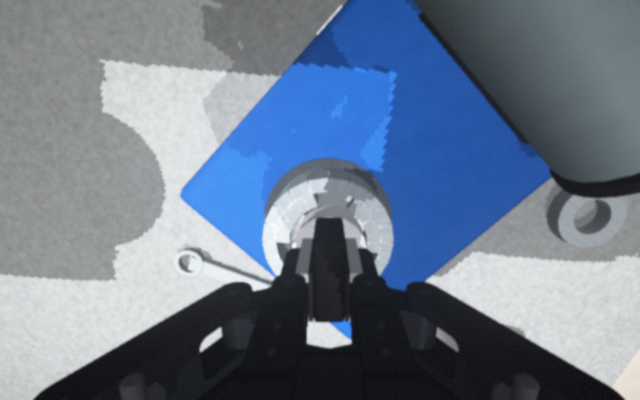

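The cap stands in the collar, in the jaws at about (328,230). The upward force vanished right at the latched height (TCP 0.173), so the lugs are in the notches. I'll release, retreat and verify.

```bash
python3 - <<'E'
from h import *
r.ungrasp()
p=np.array(t.get_tcp_pos());r.move_l([*p[:2],.25],.12)
r.move_l([*(p[:2]+np.array([.03,-.03])),.28],.15);r.hold(.2)
c=cam("wrist");save(c,"w5.png");P=cloud(c)
k=(np.hypot(P[...,0]-C[0],P[...,1]-C[1])<.03)&(P[...,2]>.175)&(P[...,2]<.2)
X=P[k];print("bar top z (expect .189)",np.median(X[:,2]),X[:,2].max(),cv2.minAreaRect(X[:,:2].astype(np.float32)))
for y0 in (0,):
    s=X[X[:,2]>.183];print(s[:,2].min(),s[:,2].max())
print(t.get_clock(),t.get_force())
E
```

```text
bar top z (expect .189) 0.18897752968429946 0.19125793115549644 ((0.5265885591506958, 0.14033833146095276), (0.014066500589251518, 0.03975444659590721), 17.51993751525879)
0.1835875722876996 0.19125793115549644
16.3917 [0.9637477  0.41985105 0.70778158]
```

View pics/w5.png

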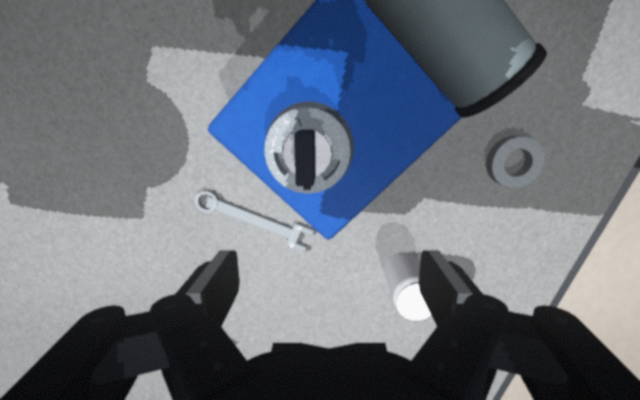

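The cap sits centred in the mouth at (305,155). Its bar top is at 0.189 m, exactly the latched height, and its yaw is held at 53° clockwise of the slots. Handing in.

```bash
python3 -c "
from h import *
print(finish_job())"
```

```text
the job is handed in; nothing more can be done
None
```

The filler cap is refitted and latched: turned about 53° clockwise of the slots, its bar top measured at the expected latched height (0.189 m) after release, and handed in at about 16 s on the robot's clock with nothing else touched.

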